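Move the leather stamps to the other rack in reverse order

TASK

The four leather stamps stand in the order used for the left strap; the right strap is stamped in mirror order. Move all four from the full rack to the empty one, one per pocket, in reverse order counted from each rack's brass-knob end: the stamp nearest the knob goes to the pocket farthest from the knob, the second to the second farthest, and so on. Stand each one upright, foot down on the cork, let it go, and never let a stamp topple.

Things in the scene. Friction and masses are not known exactly. Their poses are not given: they have to be found in the camera images.
- rack_from: Fixed pale wood rack, 240 x 64 mm, brass knob on a tab at one end, full at the start. Four 48 mm square pockets in a row, rims 24 mm high, cork floor 15 mm high, walls between 12 mm. Origin: mid row, at table level; z up, y along the row to the knob (20 mm wide, 46 mm high, at y +133); pocket centres x 0, y +90, +30, -30, -90 mm. Turned any way. 
- rack_to: Fixed rack of the same make, empty at the start: pale wood, 240 x 64 mm, brass knob on a tab at one end. Four 48 mm square pockets in a row, rims 24 mm high, cork floor 15 mm high, walls between 12 mm. Origin: mid row, at table level; z up, y along the row to the knob (20 mm wide, 46 mm high, at y +133); pocket centres x 0, y +90, +30, -30, -90 mm. Turned any way. 
- stamp_knob: Hand stamp, loose, 80 mm tall, about 90 g: round brass foot 30 mm across, slim neck, pale wooden knob on top, 32 mm across from 52 to 74 mm above the underside (grip it there, at about 63 mm). Origin: centre of its underside; z up. Starts upright on the cork in a pocket of rack_from.
- stamp_square: Hand stamp, loose, 92 mm tall, about 100 g: square brass foot 26 x 26 mm, brown round wooden handle 24 mm across from 30 mm up to its flat top (grip at about 70 mm above the underside). Origin: centre of its underside; z up. Starts upright on the cork in a pocket of rack_from.
- stamp_steel: Hand stamp, loose, 98 mm tall, about 120 g, all steel: round foot 28 mm across, slim round shank 16 mm across from 18 mm up to the top (grip at about 75 mm above the underside). Origin: centre of its underside; z up. Starts upright on the cork in a pocket of rack_from.
- stamp_oblong: Hand stamp, loose, 70 mm tall, about 80 g: brass foot 18 x 30 mm, flat brown wooden block handle 20 mm (its x) x 34 mm (its y) from 14 mm up to the top (grip across the 20 mm sides at about 55 mm above the underside). Its x lies across the row, its y along it, to within 10 degrees. Origin: centre of its underside; z up. Starts upright on the cork in a pocket of rack_from.
- pad_knob: Round cork pad, 46 mm across and 3 mm thick, fixed in the pocket of rack_from in which stamp_knob stands at the start; it stays there and so marks that stamp's first place. All four look alike. Origin: centre of its underside, 12 mm above the table.
- pad_square: Round cork pad, 46 mm across and 3 mm thick, fixed in the pocket of rack_from in which stamp_square stands at the start; it stays there and so marks that stamp's first place. All four look alike. Origin: centre of its underside, 12 mm above the table.
- pad_steel: Round cork pad, 46 mm across and 3 mm thick, fixed in the pocket of rack_from in which stamp_steel stands at the start; it stays there and so marks that stamp's first place. All four look alike. Origin: centre of its underside, 12 mm above the table.
- pad_oblong: Round cork pad, 46 mm across and 3 mm thick, fixed in the pocket of rack_from in which stamp_oblong stands at the start; it stays there and so marks that stamp's first place. All four look alike. Origin: centre of its underside, 12 mm above the table.
Mind the look-alikes: they are no part of the job. Leave any blue or purple look-alike of the stamp_steel alone.

How it is judged:
At the end, for the whole second after the job is handed in: Each stamp stands in the pocket of rack_to that mirrors its first pocket in rack_from (counted from the knob ends): within 14 mm of the pocket's centre along and across the row, its underside within 4 mm of the cork's height, within 0.12 rad of upright, released and at rest (((y of pad_knob in the frame of rack_from between -0.11 and -0.07 m and y of stamp_knob in the frame of rack_to between 0.076 and 0.104 m) or (y of pad_knob in the frame of rack_from between -0.05 and -0.01 m and y of stamp_knob in the frame of rack_to between 0.016 and 0.044 m) or (y of pad_knob in the frame of rack_from between 0.01 and 0.05 m and y of stamp_knob in the frame of rack_to between -0.044 and -0.016 m) or (y of pad_knob in the frame of rack_from between 0.07 and 0.11 m and y of stamp_knob in the frame of rack_to between -0.104 and -0.076 m)) and x of stamp_knob in the frame of rack_to between -0.014 and 0.014 m and z of stamp_knob in the frame of rack_to between 0.011 and 0.019 m and angle between each of stamp_knob, stamp_square, stamp_steel, stamp_oblong's own z axis and vertical below 0.12 rad and linear speed of each of stamp_knob, stamp_square, stamp_steel, stamp_oblong below 0.02 m/s and angular speed of each of stamp_knob, stamp_square, stamp_steel, stamp_oblong below 0.2 rad/s and ((y of pad_square in the frame of rack_from between -0.11 and -0.07 m and y of stamp_square in the frame of rack_to between 0.076 and 0.104 m) or (y of pad_square in the frame of rack_from between -0.05 and -0.01 m and y of stamp_square in the frame of rack_to between 0.016 and 0.044 m) or (y of pad_square in the frame of rack_from between 0.01 and 0.05 m and y of stamp_square in the frame of rack_to between -0.044 and -0.016 m) or (y of pad_square in the frame of rack_from between 0.07 and 0.11 m and y of stamp_square in the frame of rack_to between -0.104 and -0.076 m)) and x of stamp_square in the frame of rack_to between -0.014 and 0.014 m and z of stamp_square in the frame of rack_to between 0.011 and 0.019 m and ((y of pad_steel in the frame of rack_from between -0.11 and -0.07 m and y of stamp_steel in the frame of rack_to between 0.076 and 0.104 m) or (y of pad_steel in the frame of rack_from between -0.05 and -0.01 m and y of stamp_steel in the frame of rack_to between 0.016 and 0.044 m) or (y of pad_steel in the frame of rack_from between 0.01 and 0.05 m and y of stamp_steel in the frame of rack_to between -0.044 and -0.016 m) or (y of pad_steel in the frame of rack_from between 0.07 and 0.11 m and y of stamp_steel in the frame of rack_to between -0.104 and -0.076 m)) and x of stamp_steel in the frame of rack_to between -0.014 and 0.014 m and z of stamp_steel in the frame of rack_to between 0.011 and 0.019 m and ((y of pad_oblong in the frame of rack_from between -0.11 and -0.07 m and y of stamp_oblong in the frame of rack_to between 0.076 and 0.104 m) or (y of pad_oblong in the frame of rack_from between -0.05 and -0.01 m and y of stamp_oblong in the frame of rack_to between 0.016 and 0.044 m) or (y of pad_oblong in the frame of rack_from between 0.01 and 0.05 m and y of stamp_oblong in the frame of rack_to between -0.044 and -0.016 m) or (y of pad_oblong in the frame of rack_from between 0.07 and 0.11 m and y of stamp_oblong in the frame of rack_to between -0.104 and -0.076 m)) and x of stamp_oblong in the frame of rack_to between -0.014 and 0.014 m and z of stamp_oblong in the frame of rack_to between 0.011 and 0.019 m); the robot touches nothing.
It fails at once if A stamp has toppled (tilted by more than 1 rad) (angle between any of stamp_knob, stamp_square, stamp_steel, stamp_oblong's own z axis and vertical above 1 rad).
It also fails if it takes over 109 s, if anything falls off the work surface, if the arm or the gripper's body presses on something with over 40 N, if the wrist force passes 120 N, or if a joint passes its speed limit or range.

ROBOT

A 6-joint arm with a two-finger parallel gripper is mounted at the origin on the work surface. World frame = base frame: x ahead of the robot, y to its left, z up, the work surface at z = 0. Lengths are in m, angles in rad, forces in N, time in s.
With the tool pointing down it reaches from about 0.35 to 0.925 m from the base axis. Payload 6.4 kg.
Tool frame: the origin (TCP) lies at the very end of the fingers, on their centre line; the grasp point (between the pads) lies 19 mm behind it; z points along the fingers, y is the line along which they close (so a half turn about z gives the same grasp; the last joint's range is limited). The gripper opens to 94 mm and grips with 3 to 60 N. Pads are 16 mm wide; open, the fingers measure 119 mm over their backs; the gripper's body (75 mm by 177 mm) begins 78 mm behind the grasp point.
Start: joints at [1.094, 0.245, 1.558, -0, 1.339, -0.174], TCP at [0.194, 0.62, 0.205] pointing down, gripper open.
Joint ranges: [-3.13, 3.13], [-1.02, 2.26], [0.13, 2.54], [-0.95, 4.09], [0.21, 2.88], [-2.74, 2.74]. Speed limits (rad/s): [2.57, 2.57, 3.14, 3.14, 3.14, 3.14].

INTERFACE

Orientations are given as a unit quaternion [x, y, z, w].
In Python, from workcell import env gives the robot as it stands.
- The arm moves only by the tool send_rows, never from a script. Its argument "moves" is a list of rows, each a list of 6 numbers: the shift along the tool's x, y, z in units of 50 mm (1.0 is 50 mm), then the turn, a rotation vector about the tool's x, y, z in units of 6 degrees (1.0 is 6 degrees). In form: [[tx, ty, tz, wx, wy, wz], ...]. A call has 1 to 12 rows; each row is the pose to reach, as a shift and turn from the pose commanded when the call began, along the tool's axes at that moment; what a row does not reach only later rows make up. A row lasts 1/10 s, in which the tool goes at most 50 mm and 8.59 degrees, less where a joint would pass 70% of its speed; a pose out of reach is approached as far as the arm can. A call with a gripper value outside its range is refused whole. "hand" is the opening, from 0 (shut) to 1 (fully open), set as the call begins (left out, the last holds). The fingers move at their own pace and stop on an object; "newtons" is the grip in N (left out, the last holds). Time passes only in rows, so rows that repeat a pose let the fingers close. It gives the time, the measured TCP pose, the force, the opening and the grip force at its end, in the units of the state.
- env.get_state(): the state, without advancing time (a new reading comes with each control period).
- env.get_image(name): name is "scene" or "side" or "wrist"; returns the picture (400x640x3 uint8, red, green, blue); there is no depth.
- env.camera_info(name): a dict with "K" (3x3 intrinsics, pixels), "view" (4x4, takes a point from world to camera coordinates). Camera axes: x right, y down, z forward; pixel columns grow to the right and rows downward; lengths in m; the calibration is good to about 2 mm. A picture is of the moment at which its call begins: read the wrist's pose just before it. camera_info takes no time and is no camera call; for the wrist camera it gives the pose at the moment of the call.
- env.hand_in(): hands the job in; it is judged then, once.
The state is a dict: "time_s": time; "qpos": joint angles; "joint_velocities": joint speeds; "joint_torque": joint torques, N m; "tcp_pos": TCP position; "orientation": TCP orientation; "force": force on the tool from outside, world axes, zero at the start; "ft_torque": the same for the moment, N m; "grip_width": finger opening in m; "grip_force": force on a finger pad.
Only numpy, scipy, OpenCV 4.12 (cv2) and the standard library are available. Lean on these libraries where they do the work, as an engineer would, in place of code of your own. Each camera call takes 0.05 s, during which the arm holds its last target. There are 200 camera calls.

## Working session

There is one attempt and no reset: what is moved stays moved. The work goes in short steps, Python scripts to look and compute and a tool call to move; the robot and the scene stay as the last step left them, time stands still between calls to the robot, and variables do not carry over. Pictures are saved under pics/ and viewed, at most 14 in all, crops included, and the job is handed in when it is done.

Besides the shell and the picture viewer there is one more tool, called after "Emit:" as name([rows], argument=value, ...), one row to a line, values as JSON. send_rows: Moves the arm, as the interface text tells. Its arguments: {"type":"object","properties":{"moves":{"type":"array","items":{"type":"array","items":{"type":"number"}}},"hand":{"type":"number"},"newtons":{"type":"number"}},"required":["moves"]}

```bash
mkdir -p pics
python3 - <<'E'
from workcell import env
import cv2
for n in("scene","side"):
    cv2.imwrite(f"pics/{n}0.png",env.get_image(n)[:,:,::-1])
    c=env.camera_info(n);print(n,c["K"],c["view"])
print(env.get_state())
E
```

```text
scene [[371.65950266   0.         319.32367976]
 [  0.         371.65950266 199.60324797]
 [  0.           0.           1.        ]] [[ 0.63082015  0.77590371  0.00627474 -0.29526274]
 [ 0.6022442  -0.48450161 -0.63447625 -0.29511928]
 [-0.48925235  0.40401933 -0.77291689  1.03970824]
 [ 0.          0.          0.          1.        ]]
side [[403.48663508   0.         323.15427524]
 [  0.         403.48663508 201.1870599 ]
 [  0.           0.           1.        ]] [[ 0.96894904 -0.24690964 -0.01316768 -0.50098975]
 [-0.20313635 -0.76454609 -0.6117229   0.08054427]
 [ 0.14097299  0.59540315 -0.79096252  0.75993746]
 [ 0.          0.          0.          1.        ]]
{'time_s': 0.1, 'qpos': array([ 1.09393439e+00,  2.45729741e-01,  1.55889245e+00,  1.17375773e-06,
        1.33871571e+00, -1.74089559e-01]), 'joint_velocities': array([ 1.12115542e-03, -1.34865046e-03, -2.86483682e-03, -3.04509269e-05,
        1.52630848e-03,  1.60755534e-03]), 'joint_torque': array([-2.24962846e-04, -4.16916883e+01, -3.15524232e+01,  6.86131208e-02,
        3.10107996e-02, -5.95911501e-05]), 'tcp_pos': array([0.19354109, 0.61994325, 0.20446465]), 'orientation': array([ 1.50808686e-01,  9.88562582e-01, -8.26630277e-04, -2.79571869e-04]), 'force': array([ 0.76564175, -0.09081684,  0.47724514]), 'ft_torque': array([-0.02892241,  0.0131016 ,  0.00987659]), 'grip_force': 0.0, 'grip_width': 0.09408760422756288}
```

View pics/scene0.png

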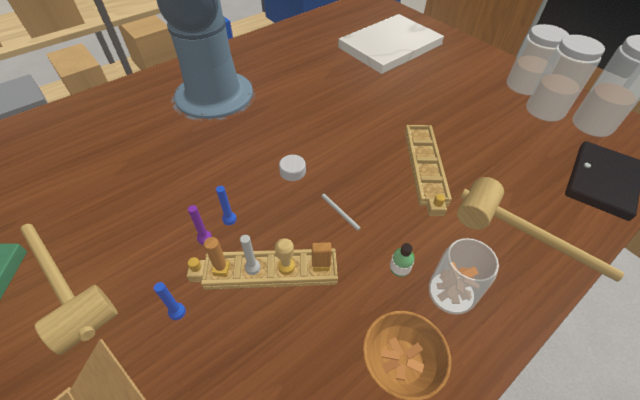

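View pics/side0.png

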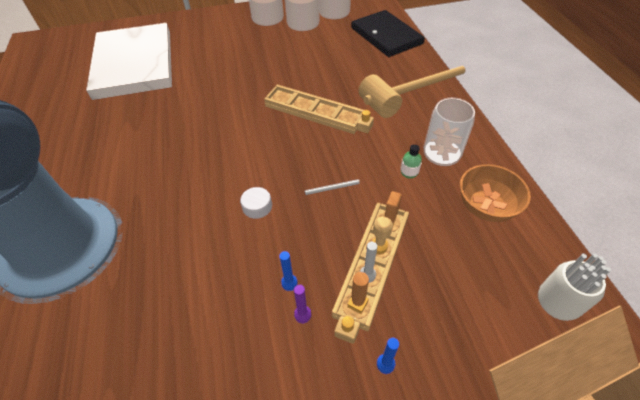

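Scene view: the full rack runs from its knob at (194,265) to (336,265). Counted from the knob, the stamps are square (216,258), steel (250,256), knob (286,257) and oblong (321,257). The empty rack spans (420,130) to (437,195), with its knob at (439,202). 

Candidates for stamp_steel are grey (250,256), blue (227,205), blue (170,300) and purple (200,225). Only the grey one is bare steel and stands in the rack. I'll confirm that in an enlarged crop, which also gives me the rack corners.

Run:
```python
import cv2,numpy as np
s=cv2.imread("pics/scene0.png");d=cv2.imread("pics/side0.png")
def c(im,x,y,w,h,f):return cv2.resize(im[y:y+h,x:x+w],None,fx=f,fy=f,interpolation=cv2.INTER_CUBIC)
a=np.zeros((600,800,3),np.uint8)
a[:300,:480]=c(s,180,220,160,100,3)      # 3x origin 180,220
a[:300,500:680]=c(s,400,120,60,100,3)
a[300:,:300]=c(d,325,185,100,160,3)[:300]if 0 else c(d,320,240,100,100,3)
a[300:,310:550]=c(d,340,180,80,100,3)
a[300:480,560:800]=c(d,260,80,120,90,2)
cv2.imwrite("pics/crop1.png",a)
```

```text
(no output)
```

View pics/crop1.png

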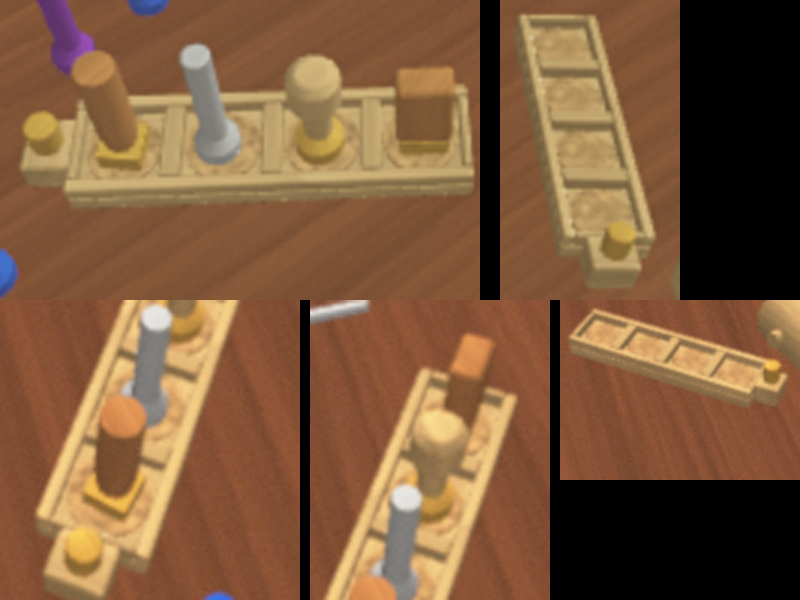

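The crop confirms it: the grey steel stamp at (250,256) stands in the second pocket from the knob, and the blue and purple ones are outside the rack. Next I'll fit the rack poses.

```bash
cat > h.py <<'E'
import numpy as np
from workcell import env
def ray(ci,uv,z):
    K=np.array(ci["K"]);V=np.array(ci["view"]);R=V[:3,:3];o=-R.T@V[:3,3]
    d=R.T@np.linalg.solve(K,[uv[0],uv[1],1.]);return o+d*(z-o[2])/d[2]
def proj(ci,p):
    K=np.array(ci["K"]);V=np.array(ci["view"]);c=K@(V[:3,:3]@np.array(p)+V[:3,3]);return c[:2]/c[2]
def w2t(p,st=None):
    """world shift -> units in tool axes"""
    from scipy.spatial.transform import Rotation as R
    st=st or env.get_state();return R.from_quat(st["orientation"]).inv().apply(np.array(p)-st["tcp_pos"])/.05
E
python3 - <<'E'
from h import *
from scipy.optimize import least_squares
C={n:env.camera_info(n) for n in("scene","side")}
K,F=.12,-.12
data={"from":[("scene",202,281.7,1,1),("scene",337.7,280.7,1,-1),("scene",206.7,251.7,-1,1),("scene",335.3,249.3,-1,-1),
 ("side",333.3,313.3,-1,1),("side",367.7,327.3,1,1),("side",378.3,204,-1,-1),("side",408,212,1,-1)],
"to":[("scene",406.7,125.3,1,-1),("scene",432.3,125.3,-1,-1),("scene",421.3,200.5,1,1),("scene",451,199,-1,1),("side",278.5,86,-1,-1),("side",265.5,103.5,1,-1),("side",354.5,127,1,1)]}
for k,D in data.items():
  for s in(1,-1):
    def f(q):
        c,n=np.cos(q[2]),np.sin(q[2]);r=[]
        for cam,u,v,a,b in D:
            x,y=.032*a*s,.12*b
            r+=list(proj(C[cam],[q[0]+c*x-n*y,q[1]+n*x+c*y,.024])-[u,v])
        return r
    g=[np.mean([ray(C[d[0]],d[1:3],.024)[:2] for d in D],axis=0)]
    best=min((least_squares(f,[*g[0],t]) for t in np.arange(0,6.3,.7)),key=lambda z:z.cost)
    print(k,s,best.x.round(4),best.cost.round(1),np.round(best.fun,1) if best.cost<60 else'')
for n,u,z in(("square",(212,242.7),.107),("steel",(245.3,238.7),.113),("knob",(284.3,247.7),.078)):print(n,ray(C["scene"],u,z).round(4))
for n,u,z in(("square",(320+123/3,240+116/3),.107),("steel",(320+156/3,240+18/3),.113),("knob",(340+130/3,180+137/3),.078)):print(n,ray(C["side"],u,z).round(4))
print(env.get_state()["orientation"],env.camera_info("wrist"),w2t([.5,.3,.2]))
E
```

```text
from 1 [ 0.5588 -0.1886  2.495 ] 4528.2 
from -1 [ 0.5601 -0.1908  2.492 ] 19.8 [-2.6  2.2 -0.6 -0.5 -1.4  0.5 -0.4 -0.3 -2.5 -2.3  1.  -1.2 -0.5 -2.5
  2.  -0.4]
to 1 [ 0.5579  0.2398 -2.2669] 19.5 [-1.7  0.2 -1.4  0.6 -0.9 -0.   0.4  1.9 -0.9 -1.9 -0.9 -4.6  1.6 -0. ]
to -1 [0.553  0.2382 3.9964] 2222.6 
square [ 0.5101 -0.2594  0.107 ]
steel [ 0.5413 -0.2147  0.113 ]
knob [ 0.5754 -0.1646  0.078 ]
square [ 0.5085 -0.2636  0.107 ]
steel [ 0.5401 -0.2182  0.113 ]
knob [ 0.5809 -0.1655  0.078 ]
[ 1.50808686e-01  9.88562582e-01 -8.26630277e-04 -2.79571869e-04] {'K': array([[302.34468232,   0.        , 320.34764387],
       [  0.        , 302.34468232, 197.50792841],
       [  0.        ,   0.        ,   1.        ]]), 'view': array([[ 2.96936521e-01,  9.54897192e-01, -2.33607726e-04,
        -6.50105540e-01],
       [ 9.23628475e-01, -2.87151036e-01,  2.53879345e-01,
        -2.77975191e-02],
       [ 2.42361593e-01, -7.56018162e-02, -9.67235868e-01,
         3.90463864e-01],
       [ 0.00000000e+00,  0.00000000e+00,  0.00000000e+00,
         1.00000000e+00]])} [-7.75834688 -4.28012092  0.09429521]
```

Emit:
send_rows([
  [-11.8,-13.3,-1.5,0,0,18.3],
  [-11.8,-13.3,-1.5,0,0,18.3],
  [-11.8,-13.3,-1.5,0,0,18.3],
  [-11.8,-13.3,-1.5,0,0,18.3],
  [-11.8,-13.3,-1.5,0,0,18.3],
  [-11.8,-13.3,-1.5,0,0,18.3],
  [-11.8,-13.3,-1.5,0,0,18.3],
  [-11.8,-13.3,-1.5,0,0,18.3],
  [-11.8,-13.3,-1.5,0,0,18.3],
  [-11.8,-13.3,-1.5,0,0,18.3],
  [-11.8,-13.3,-1.5,0,0,18.3],
  [-11.8,-13.3,-1.5,0,0,18.3],
])

```text
time_s: 1.3
tcp_pos: [0.4394, 0.0732, 0.2559]
orientation: [0.87, 0.494, 0.0, 0.0]
force: [1.5, 0.3, 1.1]
grip_width: 0.0942
grip_force: 0.0
```

```bash
cat >> h.py <<'E'
from scipy.spatial.transform import Rotation as R
def go(p,yang):
    """row (units) from present pose to TCP p, tool down with tool y at world angle yang (deg)"""
    st=env.get_state();A=R.from_quat(st["orientation"])
    y=np.array([np.cos(np.radians(yang)),np.sin(np.radians(yang)),0]);z=np.array([0,0,-1.])
    B=R.from_matrix(np.c_[np.cross(y,z),y,z])
    print("go",(A.inv().apply(np.array(p)-st["tcp_pos"])/.05).round(3),np.degrees((A.inv()*B).as_rotvec()/6).round(3),"t",round(st["time_s"],2))
E
python3 -c "
from h import *
print(env.get_state()['tcp_pos']);go([.56,-.191,.28],-37.2)"
```

```text
[0.43939287 0.07323585 0.2559389 ]
go [-3.3    4.781 -0.481] [ 0.002 -0.002  1.058] t 1.3
```

Emit:
send_rows([
  [-3.0,4.3,-0.45,0,0,0.6],
  [-3.0,4.3,-0.45,0,0,0.6],
  [-3.0,4.3,-0.45,0,0,0.6],
  [-3.0,4.3,-0.45,0,0,0.6],
  [-3.0,4.3,-0.45,0,0,0.6],
  [-3.0,4.3,-0.45,0,0,0.6],
  [-3.0,4.3,-0.45,0,0,0.6],
  [-3.0,4.3,-0.45,0,0,0.6],
  [-3.0,4.3,-0.45,0,0,0.6],
  [-3.0,4.3,-0.45,0,0,0.6],
])

```text
time_s: 2.3
tcp_pos: [0.5481, -0.1616, 0.2785]
orientation: [0.883, 0.47, 0.0, 0.0]
force: [-0.4, -1.0, -0.5]
grip_width: 0.094
grip_force: 0.0
```

```bash
python3 -c "
from h import *
import cv2,pickle
print(env.get_state()['tcp_pos']);go([.56,-.191,.28],-37.2)
c=env.camera_info('wrist');pickle.dump(c,open('w1.pkl','wb'))
cv2.imwrite('pics/w1.png',env.get_image('wrist')[:,:,::-1])"
```

```text
[ 0.54808909 -0.16156969  0.27851218]
go [-0.355  0.526 -0.03 ] [ 0.001 -0.001  0.538] t 2.3
```

View pics/w1.png

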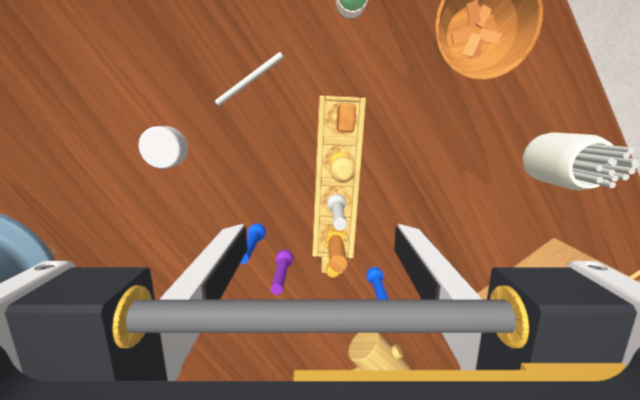

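The wrist view shows the rack from (342,97) to (334,257). The oblong is at (346,117), the knob stamp at (342,166), steel at (338,212) and square at (337,255). I'll enlarge it to refine these positions.

```bash
python3 -c "
import cv2,numpy as np
a=cv2.imread('pics/w1.png')
b=cv2.resize(a[85:285,285:395],None,fx=3,fy=3,interpolation=cv2.INTER_CUBIC)
cv2.imwrite('pics/w1c.png',b)"
```

```text
(no output)
```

View pics/w1c.png

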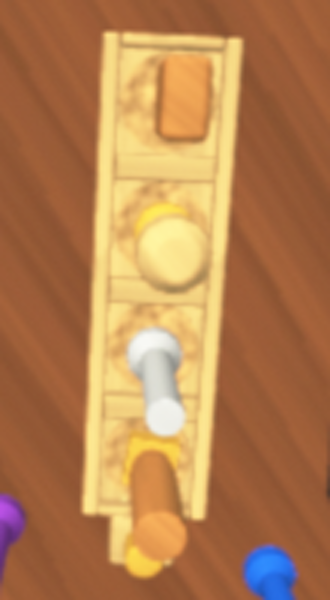

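Run:
```python
from h import *
import pickle
from scipy.optimize import least_squares
c=pickle.load(open('w1.pkl','rb'))
P=[(320,95.7,1,-1),(366,97.7,-1,-1),(312.7,256.7,1,1),(353.3,258,-1,1)]
def f(q):
    a,b=np.cos(q[2]),np.sin(q[2]);r=[]
    for u,v,s,t in P:
        x,y=-.032*s,.12*t; r+=list(proj(c,[q[0]+a*x-b*y,q[1]+b*x+a*y,.024])-[u,v])
    return r
b=min((least_squares(f,[.56,-.19,t]) for t in(2.49,-.65)),key=lambda z:z.cost);print(b.x.round(4),b.fun.round(1))
a,s=np.cos(b.x[2]),np.sin(b.x[2])
for n,u,z,y in(("obl",(346.7,117.3),.085,-.09),("knob",(342.3,168.3),.078,-.03),("steel",(340.3,224),.113,.03),("square",(338.3,264),.107,.09)):
    print(n,ray(c,u,z).round(4),"pocket",(b.x[:2]+np.array([-s*y,a*y])).round(4))
```

```text
[ 0.5597 -0.1908  2.5004] [ 46.6   3.  -46.1  -1.4  40.4   2.4 -40.9  -0.7]
obl [ 0.6168 -0.1166  0.085 ] pocket [ 0.6135 -0.1187]
knob [ 0.5789 -0.1665  0.078 ] pocket [ 0.5776 -0.1667]
steel [ 0.5411 -0.2161  0.113 ] pocket [ 0.5417 -0.2148]
square [ 0.5088 -0.262   0.107 ] pocket [ 0.5058 -0.2629]
```

```bash
python3 -c "
from h import *
go([.509,-.262,.16],-37.2);go([.509,-.262,.066],-37.2)"
```

```text
go [-2.1    0.47   2.371] [ 0.002 -0.001  0.536] t 2.35
go [-2.1    0.47   4.251] [ 0.002 -0.001  0.536] t 2.35
```

Emit:
send_rows([
  [-0.7,0.16,0.6,0,0,0.3],
  [-1.4,0.32,1.2,0,0,0.5],
  [-2.1,0.47,2.0,0,0,0.53],
  [-2.1,0.47,2.37,0,0,0.53],
  [-2.1,0.47,2.37,0,0,0.53],
  [-2.1,0.47,2.37,0,0,0.53],
  [-2.1,0.47,2.37,0,0,0.53],
], hand=0.55, newtons=20)

```text
time_s: 3.05
tcp_pos: [0.5103, -0.2631, 0.1621]
orientation: [0.896, 0.445, 0.001, 0.002]
force: [-0.1, 0.0, 0.3]
grip_width: 0.0517
grip_force: 0.0
```

```bash
python3 -c "
from h import *
import cv2,pickle
go([.509,-.262,.066],-37.2);print(env.get_state()['tcp_pos'],env.get_state()['grip_width'])
c=env.camera_info('wrist');pickle.dump(c,open('w2.pkl','wb'))
cv2.imwrite('pics/w2.png',env.get_image('wrist')[:,:,::-1])"
```

```text
go [ 0.002 -0.042  1.922] [ 0.034 -0.     0.003] t 3.05
[ 0.51033493 -0.26313644  0.16209222] 0.051659585319009695
```

View pics/w2.png

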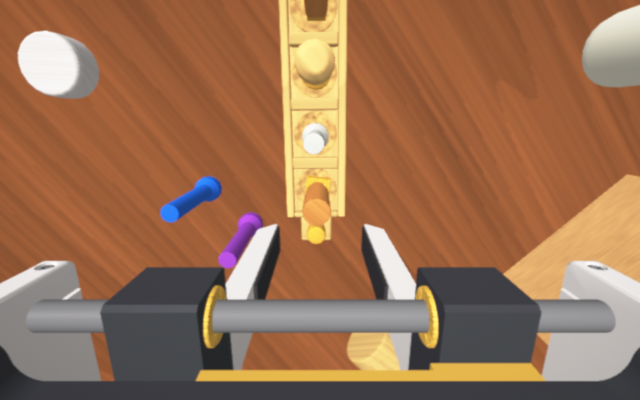

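The gripper is lined up over the row. Square's top is at (316,210), steel's at (315,142), the knob stamp at (315,62). Purple stands to the left, with its foot at (250,222). I'll check its clearance.

```bash
python3 -c "
from h import *
import pickle
c=pickle.load(open('w2.pkl','rb'))
for n,u,z in(('sq',(316.5,210),.107),('steel',(314,143),.113),('knob',(315,60),.078),('purple top',(228,260),.098),('purple foot',(250,222),.009),('rackL',(286,120),.024),('rackR',(345,120),.024)):
    p=ray(c,u,z);print(n,p.round(4),(w2t(p)*50).round(1))
go([.509,-.262,.066],-37.2)"
```

```text
sq [ 0.5097 -0.2598  0.107 ] [ 2.3 -2.7 55.1]
steel [ 0.5411 -0.2156  0.113 ] [56.5 -4.4 49.1]
knob [ 0.5798 -0.1654  0.078 ] [119.9  -4.1  84.1]
purple top [ 0.418  -0.2515  0.098 ] [-46.5 -80.9  63.8]
purple foot [ 0.4204 -0.248   0.009 ] [-42.3 -81.4 152.8]
rackL [ 0.527  -0.1846  0.024 ] [ 72.7 -34.7 138. ]
rackR [ 0.575  -0.2208  0.024 ] [ 72.8  25.4 138.2]
go [ 0.002 -0.043  1.923] [0.035 0.    0.003] t 3.1
```

Emit:
send_rows([
  [0.04,-0.06,0.6,0.03,0,0],
  [0.04,-0.06,1.2,0.03,0,0],
  [0.04,-0.06,1.7,0.03,0,0],
  [0.04,-0.06,1.92,0.03,0,0],
  [0.04,-0.06,1.92,0.03,0,0],
  [0.04,-0.06,1.92,0.03,0,0],
])

```text
time_s: 3.7
tcp_pos: [0.509, -0.2604, 0.0656]
orientation: [0.896, 0.444, -0.0, -0.0]
force: [0.7, -0.5, 0.5]
grip_width: 0.0518
grip_force: 0.0
```

Emit:
send_rows([
  [0,0,0,0,0,0],
  [0,0,0,0,0,0],
  [0,0,0,0,0,0],
  [0,0,0,0,0,0],
  [0,0,0,0,0,0],
  [0,0,0,0,0,0],
  [0,0,0,0,0,0],
], hand=0, newtons=20)

```text
time_s: 4.4
tcp_pos: [0.5081, -0.26, 0.0643]
orientation: [0.896, 0.444, -0.001, -0.001]
force: [-0.4, -0.0, 4.1]
grip_width: 0.0235
grip_force: 20.0
```

Emit:
send_rows([
  [0,0,-0.5,0,0,0],
  [0,0,-1.2,0,0,0],
  [0,0,-2.0,0,0,0],
  [0,0,-2.8,0,0,0],
  [0,0,-3.0,0,0,0],
])

```text
time_s: 4.9
tcp_pos: [0.5101, -0.2615, 0.2188]
orientation: [0.896, 0.444, 0.001, 0.002]
force: [0.0, -1.0, 0.6]
grip_width: 0.0238
grip_force: 20.0
```

```bash
python3 -c "
from h import *
go([.558,.24,.27],50.1)"
```

```text
go [ 8.563 -5.305 -1.053] [  0.037   0.038 -14.559] t 4.9
```

Emit:
send_rows([
  [0.4,-0.25,-0.2,0,0,-0.6],
  [1.1,-0.7,-0.4,0,0,-1.8],
  [1.9,-1.2,-0.6,0,0,-3.2],
  [2.7,-1.7,-0.8,0,0,-4.6],
  [3.5,-2.2,-1.0,0,0,-6.0],
  [4.3,-2.7,-1.0,0,0,-7.4],
  [5.1,-3.2,-1.0,0,0,-8.8],
  [5.9,-3.7,-1.0,0,0,-10.2],
  [6.7,-4.2,-1.0,0,0,-11.6],
  [7.5,-4.6,-1.0,0,0,-12.8],
  [8.1,-5.0,-1.0,0,0,-13.8],
  [8.56,-5.3,-1.05,0,0,-14.5],
])

```text
time_s: 6.1
tcp_pos: [0.5553, 0.243, 0.2643]
orientation: [0.342, 0.94, -0.001, -0.003]
force: [0.2, -0.3, -0.9]
grip_width: 0.0233
grip_force: 20.0
```

Emit:
send_rows([
  [0,0,0,0,0,0],
  [0,0,0,0,0,0],
  [0,0,0,0,0,0],
])

```text
time_s: 6.4
tcp_pos: [0.5563, 0.2399, 0.266]
orientation: [0.345, 0.939, -0.0, -0.002]
force: [0.0, -1.1, -1.3]
grip_width: 0.0237
grip_force: 20.0
```

```bash
python3 -c "
from h import *
import cv2,pickle
print(env.get_state()['tcp_pos']);go([.558,.24,.27],50.1)
c=env.camera_info('wrist');pickle.dump(c,open('w3.pkl','wb'))
a=env.get_image('wrist')[:,:,::-1];cv2.imwrite('pics/w3.png',a);cv2.imwrite('pics/w3c.png',cv2.resize(a[80:280,220:440],None,fx=3,fy=3,interpolation=2))"
```

```text
[0.55625039 0.23986903 0.26603615]
go [-0.025  0.025 -0.079] [-0.017 -0.038 -0.075] t 6.4
```

View pics/w3c.png

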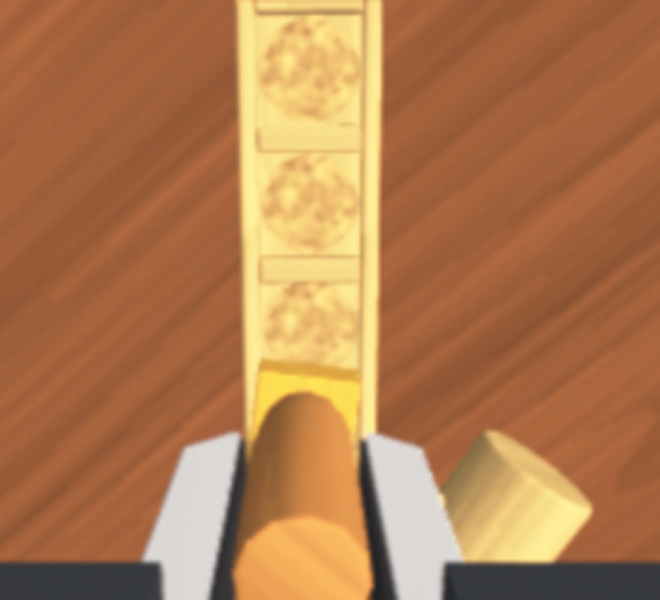

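The held stamp hangs upright. Cork pads of the empty rack show at crop (310,68) and (310,201), which is image (323,103) and (323,147).

```bash
python3 -c "
from h import *
import pickle
c=pickle.load(open('w3.pkl','rb'))
p=ray(c,(323.3,102.7),.015);q=ray(c,(323.3,147),.015)
L1,R1=ray(c,(220+238/3,84),.024),ray(c,(220+381/3,84),.024)
L2,R2=ray(c,(220+247/3,80+380/3),.024),ray(c,(220+376/3,80+380/3),.024)
m1,m2=(L1+R1)/2,(L2+R2)/2
print(p,q,np.linalg.norm(p-q),m1,m2,np.linalg.norm(L1-R1))
for d in(q-p,m2-m1):print(np.degrees(np.arctan2(d[1],d[0])))
for y in(-.09,-.03,.03,.09):print(y,np.array([.5579,.2398])+np.array([.767,-.641])*y)
"
```

```text
[0.48707377 0.30476046 0.015     ] [0.532785   0.26621746 0.015     ] 0.059791967155413545 [0.4692943  0.31941509 0.024     ] [0.59830496 0.2118791  0.024     ] 0.06270018832003896
-40.13706991762713
-39.81267105397233
-0.09 [0.48887 0.29749]
-0.03 [0.53489 0.25903]
0.03 [0.58091 0.22057]
0.09 [0.62693 0.18211]
```

```bash
python3 -c "
from h import *
s=env.camera_info('scene');d=env.camera_info('side')
for p in([.4871,.3048,.015],[.5328,.2662,.015],[.4889,.2975,.015],[.5349,.259,.015]):print(proj(s,p),proj(d,p))
for u in((421.7,135),(426,152.3),(430.5,170.5)):print(ray(s,u,.015))
for u in((260+39/2-0+2,80+30/2),(260+88/2,80+46/2)):print('side',ray(d,u,.015))
p=[.488,.303,.200]
go(p,49.9)
"
```

```text
[420.52838058 134.89094218] [280.92675698  95.84569818]
[424.44195455 151.71811275] [302.33276842 102.38492964]
[419.1033774  136.50740923] [282.1923504   97.52885449]
[423.09858458 153.529768  ] [303.82119099 104.0773478 ]
[0.48917339 0.30674188 0.015     ]
[0.53641062 0.26753859 0.015     ]
[0.58190705 0.22971057 0.015     ]
side [0.48908857 0.30769885 0.015     ]
side [0.53620832 0.26285639 0.015     ]
go [1.857 0.079 1.335] [-0.012 -0.035 -0.045] t 6.45
```

```bash
python3 -c "
from h import *
go([.488,.305,.11],49.9);go([.488,.305,.066],49.9)"
```

```text
go [1.877 0.112 3.135] [-0.012 -0.035 -0.045] t 6.45
go [1.873 0.113 4.015] [-0.012 -0.035 -0.045] t 6.45
```

Emit:
send_rows([
  [0.6,0.04,0.3,0,0,0],
  [1.3,0.08,0.9,0,-0.03,-0.04],
  [1.87,0.11,1.7,0,-0.03,-0.04],
  [1.87,0.11,2.5,0,-0.03,-0.04],
  [1.87,0.11,3.1,0,-0.03,-0.04],
  [1.87,0.11,3.2,0,-0.03,-0.04],
  [1.87,0.11,3.2,0,-0.03,-0.04],
])

```text
time_s: 7.15
tcp_pos: [0.4883, 0.3049, 0.1071]
orientation: [0.343, 0.939, -0.001, -0.001]
force: [-0.2, 0.4, -1.4]
grip_width: 0.0233
grip_force: 20.0
```

```bash
python3 -c "
from h import *
go([.488,.305,.066],49.9)"
```

```text
go [ 0.005 -0.001  0.823] [-0.014 -0.007 -0.001] t 7.15
```

Emit:
send_rows([
  [0,0,0.35,0,0,0],
  [0,0,0.65,0,0,0],
  [0,0,0.8,0,0,0],
  [0,0,0.82,0,0,0],
  [0,0,0.82,0,0,0],
  [0,0,0.82,0,0,0],
])

```text
time_s: 7.75
tcp_pos: [0.489, 0.306, 0.0674]
orientation: [0.342, 0.94, 0.0, 0.001]
force: [1.0, -0.2, -1.3]
grip_width: 0.0235
grip_force: 20.0
```

Emit:
send_rows([
  [0,0,0,0,0,0],
  [0,0,0,0,0,0],
  [0,0,0,0,0,0],
  [0,0,0,0,0,0],
  [0,0,0,0,0,0],
], hand=0.55)

```text
time_s: 8.25
tcp_pos: [0.4884, 0.3058, 0.0666]
orientation: [0.342, 0.94, -0.0, 0.0]
force: [-1.0, 0.0, -0.1]
grip_width: 0.0514
grip_force: 0.0
```

Emit:
send_rows([
  [0,0,-0.4,0,0,0],
  [0,0,-1.2,0,0,0],
  [0,0,-2.2,0,0,0],
  [0,0,-2.8,0,0,0],
  [0,0,-2.8,0,0,0],
])

```text
time_s: 8.75
tcp_pos: [0.4914, 0.307, 0.2127]
orientation: [0.342, 0.94, 0.003, 0.004]
force: [0.1, 0.2, 0.5]
grip_width: 0.0517
grip_force: 0.0
```

```bash
python3 -c "
from h import *
import cv2,pickle
a=env.get_image('wrist')[:,:,::-1];cv2.imwrite('pics/w4.png',a)
go([.541,-.216,.17],-37.2)"
```

```text
go [-7.5   -7.346  0.772] [ 5.400e-02 -1.300e-02  1.453e+01] t 8.8
```

View pics/w4.png

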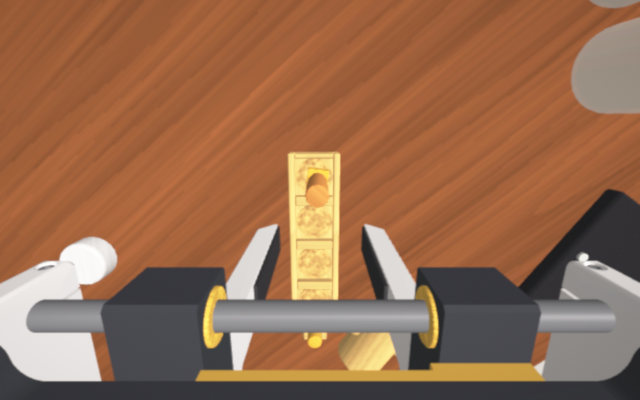

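The square stamp stands upright in the far pocket at (317,185). Steel is next.

Emit:
send_rows([
  [-0.3,-0.3,0,0,0,0.6],
  [-0.9,-0.9,0,0,0,1.8],
  [-1.6,-1.6,0,0,0,3.2],
  [-2.3,-2.3,0,0,0,4.6],
  [-3.0,-3.0,0,0,0,6.0],
  [-3.7,-3.7,0,0,0,7.4],
  [-4.4,-4.4,0,0,0,8.8],
  [-5.1,-5.0,0,0,0,10.2],
  [-5.8,-5.7,0.2,0,0,11.6],
  [-6.5,-6.4,0.4,0,0,12.8],
  [-7.1,-7.0,0.6,0,0,13.8],
  [-7.5,-7.34,0.77,0.05,0,14.5],
])

```text
time_s: 10.0
tcp_pos: [0.5379, -0.2187, 0.165]
orientation: [0.896, 0.443, -0.004, -0.002]
force: [0.6, 0.9, 0.4]
grip_width: 0.0512
grip_force: 0.0
```

Emit:
send_rows([
  [0,0,0,0,0,0],
  [0,0,0,0,0,0],
  [0,0,0,0,0,0],
])

```text
time_s: 10.3
tcp_pos: [0.5392, -0.215, 0.1674]
orientation: [0.895, 0.447, -0.003, -0.001]
force: [-0.0, -0.0, 0.4]
grip_width: 0.0516
grip_force: 0.0
```

```bash
python3 -c "
from h import *
go([.541,-.216,.071],-37.2)"
```

```text
go [0.012 0.05  1.928] [-0.046  0.031  0.048] t 10.3
```

Emit:
send_rows([
  [0.01,0.05,0.6,-0.04,0.03,0.05],
  [0.01,0.05,1.2,-0.04,0.03,0.05],
  [0.01,0.05,1.7,-0.04,0.03,0.05],
  [0.01,0.05,1.92,-0.04,0.03,0.05],
  [0.01,0.05,1.92,-0.04,0.03,0.05],
  [0.01,0.05,1.92,-0.04,0.03,0.05],
])

```text
time_s: 10.9
tcp_pos: [0.5422, -0.2174, 0.0733]
orientation: [0.896, 0.444, 0.001, 0.001]
force: [-0.0, 0.1, -0.1]
grip_width: 0.0518
grip_force: 0.0
```

Emit:
send_rows([
  [0,0,0,0,0,0],
  [0,0,0,0,0,0],
  [0,0,0,0,0,0],
  [0,0,0,0,0,0],
  [0,0,0,0,0,0],
  [0,0,0,0,0,0],
  [0,0,0,0,0,0],
], hand=0, newtons=25)

```text
time_s: 11.6
tcp_pos: [0.5414, -0.2176, 0.0722]
orientation: [0.896, 0.444, 0.0, 0.0]
force: [0.0, 0.4, 0.1]
grip_width: 0.0149
grip_force: 25.0
```

Emit:
send_rows([
  [0,0,-0.5,0,0,0],
  [0,0,-1.2,0,0,0],
  [0,0,-2.0,0,0,0],
  [0,0,-2.6,0,0,0],
  [0,0,-2.8,0,0,0],
])

```text
time_s: 12.1
tcp_pos: [0.5429, -0.2184, 0.2159]
orientation: [0.896, 0.444, 0.002, 0.003]
force: [0.6, -0.1, -0.8]
grip_width: 0.0151
grip_force: 25.0
```

```bash
python3 -c "
from h import *
go([.534,.2665,.21],49.9)"
```

```text
go [ 7.605 -6.021  0.077] [  0.055   0.049 -14.536] t 12.1
```

Emit:
send_rows([
  [0.3,-0.2,0,0,0,-0.6],
  [0.9,-0.7,0,0,0,-1.8],
  [1.6,-1.3,0,0,0,-3.2],
  [2.3,-1.8,0,0,0,-4.6],
  [3.0,-2.4,0,0,0,-6.0],
  [3.7,-2.9,0,0,0,-7.4],
  [4.4,-3.5,0,0,0,-8.8],
  [5.1,-4.1,0,0,0,-10.2],
  [5.8,-4.6,0,0,0,-11.6],
  [6.5,-5.1,0,0,0,-12.8],
  [7.1,-5.6,0,0,0,-13.8],
  [7.6,-6.02,0.08,0.05,0.05,-14.5],
])

```text
time_s: 13.3
tcp_pos: [0.5313, 0.2693, 0.2062]
orientation: [0.342, 0.94, 0.0, -0.004]
force: [-0.1, -0.2, -0.6]
grip_width: 0.0149
grip_force: 25.0
```

Emit:
send_rows([
  [0,0,0,0,0,0],
  [0,0,0,0,0,0],
  [0,0,0,0,0,0],
  [0,0,0,0,0,0],
])

```text
time_s: 13.7
tcp_pos: [0.5325, 0.266, 0.2075]
orientation: [0.346, 0.938, 0.001, -0.003]
force: [-0.2, -0.5, -1.8]
grip_width: 0.015
grip_force: 25.0
```

```bash
python3 -c "
from h import *
go([.534,.2665,.074],49.9)"
```

```text
go [-0.032  0.029  2.67 ] [-0.008 -0.057 -0.056] t 13.7
```

Emit:
send_rows([
  [-0.03,0.03,0.5,-0.01,-0.05,-0.05],
  [-0.03,0.03,1.1,-0.01,-0.05,-0.05],
  [-0.03,0.03,1.7,-0.01,-0.05,-0.05],
  [-0.03,0.03,2.1,-0.01,-0.05,-0.05],
  [-0.03,0.03,2.4,-0.01,-0.05,-0.05],
  [-0.03,0.03,2.55,-0.01,-0.05,-0.05],
  [-0.03,0.03,2.65,-0.01,-0.05,-0.05],
  [-0.03,0.03,2.65,-0.01,-0.05,-0.05],
  [-0.03,0.03,2.65,-0.01,-0.05,-0.05],
  [-0.03,0.03,2.65,-0.01,-0.05,-0.05],
])

```text
time_s: 14.7
tcp_pos: [0.5346, 0.2681, 0.0763]
orientation: [0.342, 0.94, 0.001, 0.001]
force: [0.2, 0.8, -1.2]
grip_width: 0.015
grip_force: 25.0
```

```bash
python3 -c "
from h import *
go([.534,.2665,.073],49.9)"
```

```text
go [-0.012 -0.032  0.066] [0.021 0.004 0.014] t 14.7
```

Emit:
send_rows([
  [0,0,0.05,0,0,0],
  [0,0,0.05,0,0,0],
  [0,0,0.05,0,0,0],
])

```text
time_s: 15.0
tcp_pos: [0.5338, 0.2679, 0.0727]
orientation: [0.342, 0.94, 0.0, -0.0]
force: [0.3, -0.8, -1.0]
grip_width: 0.0149
grip_force: 25.0
```

Emit:
send_rows([
  [0,0,0,0,0,0],
  [0,0,0,0,0,0],
  [0,0,0,0,0,0],
  [0,0,0,0,0,0],
  [0,0,0,0,0,0],
], hand=0.6)

```text
time_s: 15.5
tcp_pos: [0.5339, 0.2679, 0.0728]
orientation: [0.342, 0.94, 0.0, -0.0]
force: [-0.4, -0.0, 0.1]
grip_width: 0.0515
grip_force: 0.0
```

Emit:
send_rows([
  [0,0,-0.4,0,0,0],
  [0,0,-1.2,0,0,0],
  [0,0,-2.2,0,0,0],
  [0,0,-2.7,0,0,0],
  [0,0,-2.7,0,0,0],
  [0,0,-2.7,0,0,0],
])

```text
time_s: 16.1
tcp_pos: [0.5337, 0.2676, 0.2073]
orientation: [0.342, 0.94, 0.0, -0.0]
force: [-0.4, -0.1, -0.1]
grip_width: 0.0563
grip_force: 0.0
```

```bash
python3 -c "
from h import *
import cv2,pickle
a=env.get_image('wrist')[:,:,::-1];cv2.imwrite('pics/w5.png',a)
go([.579,-.166,.16],-37.2)"
```

```text
go [-6.283 -6.044  0.913] [-2.9000e-02 -5.0000e-03  1.4529e+01] t 16.15
```

View pics/w5.png

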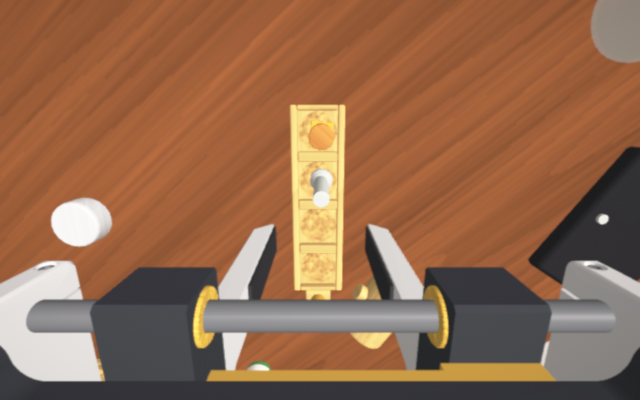

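Square (320,132) and steel (321,187) both stand upright in their pockets, with the next empty pads at (319,224) and (319,266). The knob stamp is next.

Emit:
send_rows([
  [-0.3,-0.3,0,0,0,0.6],
  [-0.8,-0.8,0,0,0,1.8],
  [-1.4,-1.4,0,0,0,3.2],
  [-2.0,-2.0,0,0,0,4.6],
  [-2.6,-2.5,0,0,0,6.0],
  [-3.2,-3.1,0,0,0,7.4],
  [-3.8,-3.7,0,0,0,8.8],
  [-4.4,-4.2,0,0,0,10.2],
  [-5.0,-4.8,0.2,0,0,11.6],
  [-5.6,-5.4,0.4,0,0,12.8],
  [-6.0,-5.8,0.6,0,0,13.8],
  [-6.28,-6.04,0.9,0,0,14.53],
], hand=0.6)

```text
time_s: 17.35
tcp_pos: [0.579, -0.1673, 0.1596]
orientation: [0.897, 0.442, -0.001, -0.002]
force: [0.4, 1.4, 0.6]
grip_width: 0.0565
grip_force: 0.0
```

Emit:
send_rows([
  [0,0,0,0,0,0],
  [0,0,0,0,0,0],
  [0,0,0,0,0,0],
  [0,0,0,0,0,0],
])

```text
time_s: 17.75
tcp_pos: [0.5803, -0.1644, 0.1628]
orientation: [0.895, 0.446, 0.0, -0.0]
force: [0.8, -0.2, 0.7]
grip_width: 0.0564
grip_force: 0.0
```

```bash
python3 -c "
from h import *
import cv2
a=env.get_image('wrist')[:,:,::-1];cv2.imwrite('pics/w6.png',a)
go([.579,-.166,.059],-37.2)"
```

```text
go [-0.042 -0.005  2.078] [ 0.001 -0.008  0.017] t 17.8
```

View pics/w6.png

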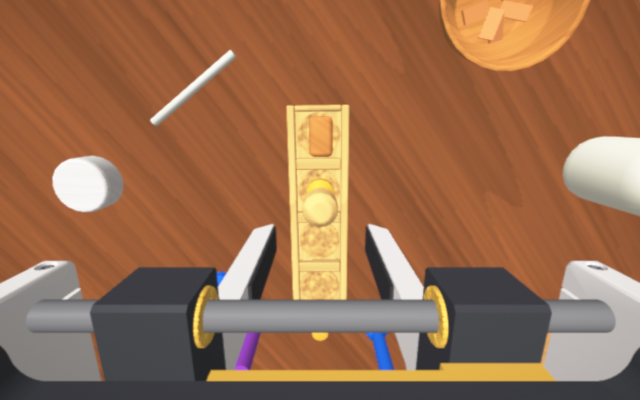

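The knob stamp (320,207) and oblong (320,134) are centred between the fingers.

Emit:
send_rows([
  [-0.04,0,0.6,0,0,0],
  [-0.04,0,1.2,0,0,0],
  [-0.04,0,1.8,0,0,0],
  [-0.04,0,2.05,0,0,0],
  [-0.04,0,2.05,0,0,0],
  [-0.04,0,2.05,0,0,0],
])

```text
time_s: 18.4
tcp_pos: [0.5798, -0.1671, 0.0612]
orientation: [0.896, 0.445, 0.001, 0.0]
force: [0.1, -0.7, 0.0]
grip_width: 0.0561
grip_force: 0.0
```

Emit:
send_rows([
  [0,0,0,0,0,0],
  [0,0,0,0,0,0],
  [0,0,0,0,0,0],
  [0,0,0,0,0,0],
  [0,0,0,0,0,0],
  [0,0,0,0,0,0],
  [0,0,0,0,0,0],
], hand=0, newtons=20)

```text
time_s: 19.1
tcp_pos: [0.5793, -0.1671, 0.0605]
orientation: [0.896, 0.445, 0.0, -0.0]
force: [-0.5, 0.8, 5.8]
grip_width: 0.0311
grip_force: 20.0
```

Emit:
send_rows([
  [0,0,-0.5,0,0,0],
  [0,0,-1.2,0,0,0],
  [0,0,-2.0,0,0,0],
  [0,0,-2.7,0,0,0],
  [0,0,-3.0,0,0,0],
])

```text
time_s: 19.6
tcp_pos: [0.5802, -0.1677, 0.2132]
orientation: [0.896, 0.445, 0.002, 0.002]
force: [-0.2, 0.2, -1.1]
grip_width: 0.0311
grip_force: 20.0
```

```bash
python3 -c "
from h import *
go([.579,.228,.21],49.9)"
```

```text
go [ 6.289 -4.804  0.053] [  0.046   0.02  -14.516] t 19.6
```

Emit:
send_rows([
  [0.25,-0.2,0,0,0,-0.6],
  [0.8,-0.6,0,0,0,-1.8],
  [1.4,-1.1,0,0,0,-3.2],
  [2.0,-1.5,0,0,0,-4.6],
  [2.6,-2.0,0,0,0,-6.0],
  [3.2,-2.4,0,0,0,-7.4],
  [3.8,-2.9,0,0,0,-8.8],
  [4.4,-3.4,0,0,0,-10.2],
  [5.0,-3.8,0,0,0,-11.6],
  [5.5,-4.2,0,0,0,-12.8],
  [5.95,-4.55,0,0,0,-13.8],
  [6.29,-4.8,0.05,0.05,0.02,-14.5],
])

```text
time_s: 20.8
tcp_pos: [0.5768, 0.2303, 0.2058]
orientation: [0.341, 0.94, -0.0, -0.004]
force: [-0.0, 0.2, -0.6]
grip_width: 0.0309
grip_force: 20.0
```

Emit:
send_rows([
  [0,0,0,0,0,0],
  [0,0,0,0,0,0],
  [0,0,0,0,0,0],
  [0,0,0,0,0,0],
])

```text
time_s: 21.2
tcp_pos: [0.578, 0.2275, 0.2074]
orientation: [0.345, 0.939, 0.0, -0.003]
force: [0.5, -0.7, -1.7]
grip_width: 0.0308
grip_force: 20.0
```

```bash
python3 -c "
from h import *
go([.579,.228,.062],49.9)"
```

```text
go [-0.025  0.026  2.909] [-0.018 -0.052 -0.034] t 21.2
```

Emit:
send_rows([
  [-0.02,0.02,0.5,-0.02,-0.05,-0.03],
  [-0.02,0.02,1.1,-0.02,-0.05,-0.03],
  [-0.02,0.02,1.7,-0.02,-0.05,-0.03],
  [-0.02,0.02,2.2,-0.02,-0.05,-0.03],
  [-0.02,0.02,2.6,-0.02,-0.05,-0.03],
  [-0.02,0.02,2.8,-0.02,-0.05,-0.03],
  [-0.02,0.02,2.9,-0.02,-0.05,-0.03],
  [-0.02,0.02,2.9,-0.02,-0.05,-0.03],
  [-0.02,0.02,2.9,-0.02,-0.05,-0.03],
  [-0.02,0.02,2.9,-0.02,-0.05,-0.03],
])

```text
time_s: 22.2
tcp_pos: [0.5795, 0.2292, 0.0641]
orientation: [0.342, 0.94, 0.001, 0.001]
force: [-0.4, -0.0, -1.0]
grip_width: 0.0313
grip_force: 20.0
```

```bash
python3 -c "
from h import *
go([.579,.228,.061],49.9)"
```

```text
go [-0.007 -0.025  0.061] [0.023 0.013 0.012] t 22.2
```

Emit:
send_rows([
  [0,-0.02,0.06,0.02,0,0],
  [0,-0.02,0.06,0.02,0,0],
  [0,-0.02,0.06,0.02,0,0],
])

```text
time_s: 22.5
tcp_pos: [0.5786, 0.2283, 0.0605]
orientation: [0.342, 0.94, -0.0, 0.0]
force: [0.2, -0.4, 2.4]
grip_width: 0.0309
grip_force: 20.0
```

Emit:
send_rows([
  [0,0,0,0,0,0],
  [0,0,0,0,0,0],
  [0,0,0,0,0,0],
  [0,0,0,0,0,0],
  [0,0,0,0,0,0],
], hand=0.6)

```text
time_s: 23.0
tcp_pos: [0.5778, 0.2282, 0.0595]
orientation: [0.342, 0.94, -0.001, -0.0]
force: [1.1, -0.4, -0.3]
grip_width: 0.0565
grip_force: 0.0
```

Emit:
send_rows([
  [0,0,-0.4,0,0,0],
  [0,0,-1.2,0,0,0],
  [0,0,-2.2,0,0,0],
  [0,0,-2.9,0,0,0],
  [0,0,-2.9,0,0,0],
  [0,0,-2.9,0,0,0],
])

```text
time_s: 23.6
tcp_pos: [0.5783, 0.2285, 0.2053]
orientation: [0.342, 0.94, -0.0, 0.0]
force: [-0.4, 0.6, 0.1]
grip_width: 0.0562
grip_force: 0.0
```

```bash
python3 -c "
from h import *
import cv2,pickle
a=env.get_image('wrist')[:,:,::-1];cv2.imwrite('pics/w7.png',a)
c=env.camera_info('wrist')
go([.6155,-.117,.15],-37.2)"
```

```text
go [-5.026 -4.794  1.077] [-3.1000e-02  1.1000e-02  1.4529e+01] t 23.65
```

View pics/w7.png

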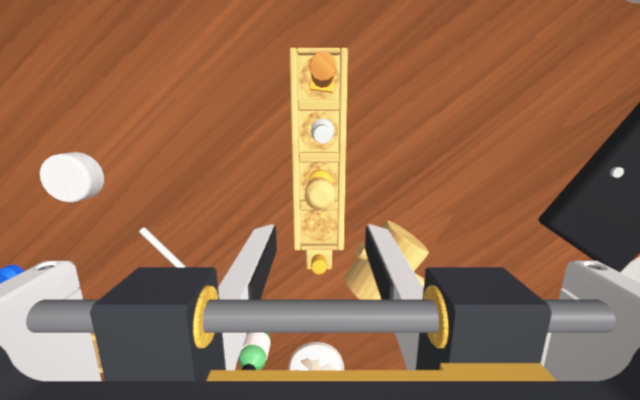

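All three placed stamps stand upright at (323,70), (321,131) and (320,190), and the last empty pad is at (320,225). The mallet head at right (385,260) stays clear of narrowly opened fingers. The oblong is next.

Emit:
send_rows([
  [-0.2,-0.2,0,0,0,0.6],
  [-0.6,-0.6,0,0,0,1.8],
  [-1.1,-1.1,0,0,0,3.2],
  [-1.6,-1.5,0,0,0,4.6],
  [-2.1,-2.0,0,0,0,6.0],
  [-2.6,-2.5,0,0,0,7.4],
  [-3.1,-3.0,0,0,0,8.8],
  [-3.6,-3.4,0.2,0,0,10.2],
  [-4.1,-3.9,0.4,0,0,11.6],
  [-4.5,-4.3,0.6,0,0,12.8],
  [-4.8,-4.6,0.8,0,0,13.8],
  [-5.03,-4.79,1.05,0,0,14.53],
], hand=0.5)

```text
time_s: 24.85
tcp_pos: [0.6152, -0.118, 0.1495]
orientation: [0.897, 0.442, -0.002, -0.001]
force: [-0.1, -0.1, 0.3]
grip_width: 0.0472
grip_force: 0.0
```

Emit:
send_rows([
  [0,0,0,0,0,0],
  [0,0,0,0,0,0],
  [0,0,0,0,0,0],
  [0,0,0,0,0,0],
])

```text
time_s: 25.25
tcp_pos: [0.6168, -0.1159, 0.153]
orientation: [0.895, 0.445, -0.0, 0.0]
force: [-0.5, 0.2, 0.5]
grip_width: 0.0469
grip_force: 0.0
```

```bash
python3 -c "
from h import *
import cv2
c=env.camera_info('wrist')
a=env.get_image('wrist')[:,:,::-1];cv2.imwrite('pics/w8.png',cv2.resize(a[100:300,220:420],None,fx=3,fy=3,interpolation=2))
print(proj(c,[.6155,-.117,.085]))
go([.6155,-.117,.051],-37.2)"
```

```text
[319.32837799 209.85058766]
go [-0.029 -0.011  2.042] [0.005 0.012 0.015] t 25.3
```

View pics/w8.png

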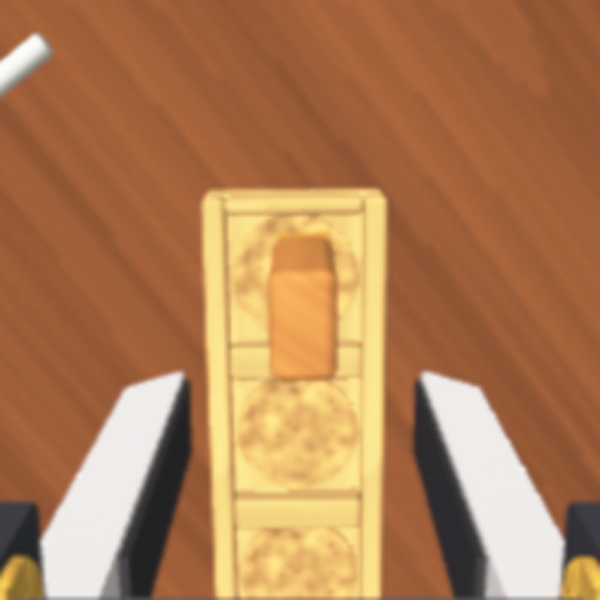

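The oblong's top is centred at (321,208), square to the fingers and about 1–2 mm from the estimate.

Emit:
send_rows([
  [0,0.02,0.6,0,0,0],
  [0,0.02,1.2,0,0,0],
  [0,0.02,1.8,0,0,0],
  [0,0.02,2.03,0,0,0],
  [0,0.02,2.03,0,0,0],
  [0,0.02,2.03,0,0,0],
])

```text
time_s: 25.9
tcp_pos: [0.6183, -0.1176, 0.0525]
orientation: [0.896, 0.445, 0.0, 0.001]
force: [0.8, 0.1, -0.1]
grip_width: 0.0472
grip_force: 0.0
```

Emit:
send_rows([
  [0,0,0,0,0,0],
  [0,0,0,0,0,0],
  [0,0,0,0,0,0],
  [0,0,0,0,0,0],
  [0,0,0,0,0,0],
  [0,0,0,0,0,0],
  [0,0,0,0,0,0],
], hand=0, newtons=20)

```text
time_s: 26.6
tcp_pos: [0.6177, -0.1177, 0.0516]
orientation: [0.896, 0.445, -0.0, 0.001]
force: [-1.7, -0.6, 4.9]
grip_width: 0.0203
grip_force: 20.0
```

Emit:
send_rows([
  [0,0,-0.5,0,0,0],
  [0,0,-1.2,0,0,0],
  [0,0,-2.0,0,0,0],
  [0,0,-2.7,0,0,0],
  [0,0,-3.1,0,0,0],
])

```text
time_s: 27.1
tcp_pos: [0.6183, -0.1177, 0.209]
orientation: [0.896, 0.445, 0.001, 0.002]
force: [1.0, -0.3, -0.1]
grip_width: 0.0197
grip_force: 20.0
```

```bash
python3 -c "
from h import *
go([.625,.19,.205],49.9)"
```

```text
go [ 4.982 -3.615  0.065] [  0.022   0.028 -14.517] t 27.1
```

Emit:
send_rows([
  [0.2,-0.15,0,0,0,-0.6],
  [0.6,-0.45,0,0,0,-1.8],
  [1.1,-0.8,0,0,0,-3.2],
  [1.6,-1.2,0,0,0,-4.6],
  [2.1,-1.5,0,0,0,-6.0],
  [2.6,-1.9,0,0,0,-7.4],
  [3.1,-2.25,0,0,0,-8.8],
  [3.6,-2.6,0,0,0,-10.2],
  [4.0,-2.9,0,0,0,-11.6],
  [4.4,-3.2,0,0,0,-12.8],
  [4.75,-3.45,0,0,0,-13.8],
  [4.98,-3.61,0.05,0.02,0.02,-14.5],
])

```text
time_s: 28.3
tcp_pos: [0.6237, 0.1917, 0.2024]
orientation: [0.341, 0.94, -0.0, -0.002]
force: [-0.7, -0.1, -0.9]
grip_width: 0.0198
grip_force: 20.0
```

Emit:
send_rows([
  [0,0,0,0,0,0],
  [0,0,0,0,0,0],
  [0,0,0,0,0,0],
  [0,0,0,0,0,0],
])

```text
time_s: 28.7
tcp_pos: [0.6243, 0.1893, 0.2031]
orientation: [0.344, 0.939, -0.0, -0.002]
force: [0.1, -0.0, -1.9]
grip_width: 0.0202
grip_force: 20.0
```

```bash
python3 -c "
from h import *
go([.625,.19,.053],49.9)"
```

```text
go [-0.009  0.025  3.003] [-0.016 -0.026 -0.033] t 28.7
```

Emit:
send_rows([
  [-0.01,0.02,0.5,-0.02,-0.03,-0.03],
  [-0.01,0.02,1.1,-0.02,-0.03,-0.03],
  [-0.01,0.02,1.7,-0.02,-0.03,-0.03],
  [-0.01,0.02,2.2,-0.02,-0.03,-0.03],
  [-0.01,0.02,2.6,-0.02,-0.03,-0.03],
  [-0.01,0.02,2.85,-0.02,-0.03,-0.03],
  [-0.01,0.02,2.98,-0.02,-0.03,-0.03],
  [-0.01,0.02,2.98,-0.02,-0.03,-0.03],
  [-0.01,0.02,2.98,-0.02,-0.03,-0.03],
  [-0.01,0.02,2.98,-0.02,-0.03,-0.03],
])

```text
time_s: 29.7
tcp_pos: [0.6258, 0.1908, 0.0557]
orientation: [0.342, 0.94, 0.001, 0.001]
force: [0.2, 0.5, -0.7]
grip_width: 0.0201
grip_force: 20.0
```

```bash
python3 -c "
from h import *
go([.625,.19,.052],49.9)"
```

```text
go [ 0.003 -0.022  0.073] [0.022 0.019 0.012] t 29.7
```

Emit:
send_rows([
  [0,-0.02,0.06,0.02,0.02,0],
  [0,-0.02,0.06,0.02,0.02,0],
  [0,-0.02,0.06,0.02,0.02,0],
])

```text
time_s: 30.0
tcp_pos: [0.6246, 0.1899, 0.0517]
orientation: [0.342, 0.94, -0.0, -0.001]
force: [0.1, -0.1, 1.2]
grip_width: 0.02
grip_force: 20.0
```

Emit:
send_rows([
  [0,0,0,0,0,0],
  [0,0,0,0,0,0],
  [0,0,0,0,0,0],
  [0,0,0,0,0,0],
  [0,0,0,0,0,0],
], hand=0.45)

```text
time_s: 30.5
tcp_pos: [0.6241, 0.1899, 0.0511]
orientation: [0.342, 0.94, -0.0, -0.001]
force: [0.8, 0.5, -0.9]
grip_width: 0.0424
grip_force: 0.0
```

Emit:
send_rows([
  [0,0,-0.4,0,0,0],
  [0,0,-1.2,0,0,0],
  [0,0,-2.2,0,0,0],
  [0,0,-3.0,0,0,0],
  [0,0,-3.4,0,0,0],
  [0,0,-3.4,0,0,0],
  [0,0,-3.4,0,0,0],
])

```text
time_s: 31.2
tcp_pos: [0.6242, 0.1898, 0.2203]
orientation: [0.342, 0.94, -0.001, -0.001]
force: [-0.6, 0.4, -0.2]
grip_width: 0.0429
grip_force: 0.0
```

```bash
python3 -c "
from h import *
import cv2
c=env.camera_info('wrist')
a=env.get_image('wrist')[:,:,::-1]
cv2.imwrite('pics/w9.png',cv2.resize(a[:270,220:420],None,fx=2.2,fy=2.2,interpolation=2))
s=[env.get_image(n)[:,:,::-1] for n in('side','scene')]
cv2.imwrite('pics/s9.png',__import__('numpy').hstack([cv2.resize(s[0][60:160,240:400],None,fx=2.5,fy=2.5),cv2.resize(s[1][100:200,380:480],None,fx=2.5,fy=2.5)]))"
```

```text
(no output)
```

View pics/w9.png

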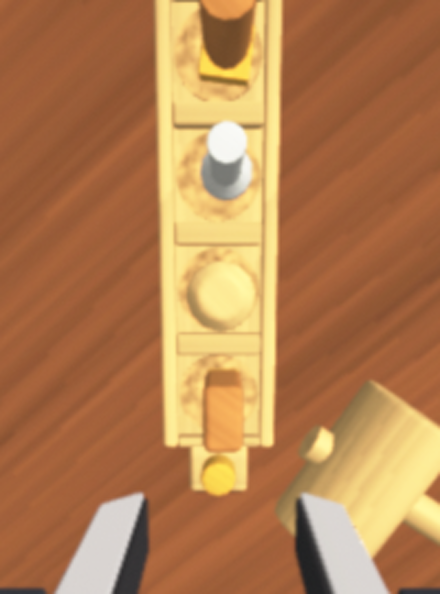

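View pics/s9.png

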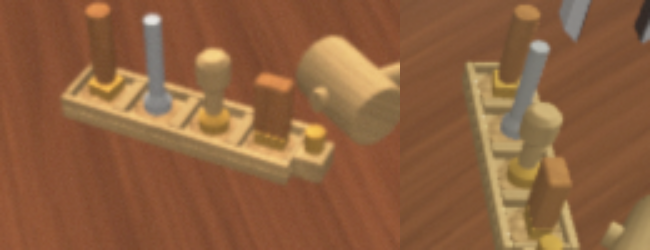

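All four stamps stand upright, released and within about 5 mm of their pocket centres. From the knob the order is oblong, knob, steel, square, the mirror of the first rack. I'm handing in.

```bash
python3 -c "
from workcell import env
print(env.hand_in())"
```

```text
the job is handed in; nothing more can be done
None
```

All four stamps are standing upright and released in rack_to in mirror order (oblong, knob, steel, square from the knob end), none toppled, and the job was handed in at about 31 s; the hand-in returned no verdict.

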